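# Hold a cap down on the spring test stand

## Task

Set the screw cap that stands alone on the bench top upright into the cup of the spring-loaded test stand and let go, so that it stands there by itself with the cup still up. Then, touching only the cap, push it down from above with the fingers until the cup has sunk 8 mm (pointer at the long middle mark of the scale, half the travel), and finish while holding it pressed at that mark; leave the timer, loupe and canister where they are.

Things in the scene. Friction and masses are not known exactly. Their poses are not given: they have to be found in the camera images.
- cap: The cap to test, the only one on the bare bench outside the parts tray (the tray holds five of the same shape, fixed): a plastic screw cap, about 20 g. Knurled round body 36 to 38 mm across and 17 mm high, then a spout on its middle, 16 mm across, up to 34 mm with a flat top. Origin: centre of the underside; z up along the spout. Starts standing on the bench, spout up.
- cap_center (a point): Centre of the same cap, 17 mm above its underside (where the knurled body ends and the spout begins); the spout's top is 17 mm above this point.
- test_stand: Test stand, fixed to the bench: grey base plate 100 x 90 x 12 mm with four screws, an aluminium column 34 mm across, and the sprung cup above it. Origin: centre of the underside; the cup's axis is its z axis. A thin upright aluminium scale plate 22 mm wide, top 58 mm above the bench, stands 40 mm from the axis towards the stand's -x, at its y = +4 to +27 mm; it carries five black marks, the longest in the middle; it is on the side nearer the robot.
- cup_seat (a point): Centre of the cup's inner floor, where the cap's underside rests; moves with the cup. 61 mm above the bench with the cup up. The round steel cup is 47 mm across outside, 42 mm inside; its rim stands 4 mm above this floor. A pointer bar (towards the stand's -x) moves with it along the scale plate.
- test_cup (a joint): How far the cup is pressed down on its spring (m): 0 up (about 0.000 with just the cap in it), 0.016 bottom stop, wanted 0.008. It needs about 3 N to start and 1 N more per mm (11 N at 8 mm), and springs back up when let go.
- the_hand_sealer: Obstacle, fixed: hand sealer at the left of the bench (y over 0.48 m, x 0.35 to 0.72 m), 60 mm high, with a raised lever that reaches 0.28 m above the bench and juts out towards the robot. Rise above it before coming in from the left.
- inspection_lamp: Obstacle, fixed: lamp on a stand; its level white bar hangs 0.49 to 0.55 m above the bench at x 0.57 to 0.63 m, y -0.55 to 0.05 m.
- bench_timer: Bystander: white bench timer 62 x 62 x 22 mm; origin at the centre of its underside.
- eye_loupe: Bystander: black loupe, 39 mm across, 37 mm high; origin at the centre of its underside.
- test_canister: Bystander: white standing canister with a cap like the others on it, 59 mm across, 162 mm high; origin at the centre of its underside.
Things that resemble listed ones, but are neither listed nor needed, are in the scene too. What is shaped like the cap but orange is not meant.

How it is judged (in metres and radians):
On the way:
1. the cap stands upright in the cup by itself, let go, with the cup still up (horizontal distance between cap and cup_seat below 0.006 m and z of cap in the frame of cup_seat between -0.003 and 0.003 m and angle between cap's own z axis and vertical below 0.12 rad and value of joint test_cup below 0.002 m and contact force between the fingers and cap below 0.1 N and linear speed of cap below 0.02 m/s), for 0.2 s.
At the end, for the whole second after the job is handed in: The fingers hold the cap down (more than 4 N on the cap, nothing of the robot on the stand); the cap sits upright in the cup, centred within 6 mm and flat on its floor within 3 mm and 0.12 rad; the cup is held still at 8 mm of travel, within 2 mm (horizontal distance between cap and cup_seat below 0.006 m and z of cap in the frame of cup_seat between -0.003 and 0.003 m and angle between cap's own z axis and vertical below 0.12 rad and value of joint test_cup between 0.006 and 0.01 m and velocity of joint test_cup between -0.01 and 0.01 m/s and contact force between the fingers and cap above 4 N and contact force between each of the fingers, the arm and test_stand below 1 N); the arm keeps its last pose, push and grip.
It fails at once if the bench timer is moved by more than 30 mm (distance of bench_timer from where it was at the start of the episode above 0.03 m).
It fails at once if the loupe is moved by more than 30 mm (distance of eye_loupe from where it was at the start of the episode above 0.03 m).
It fails at once if the standing canister is moved by more than 30 mm (distance of test_canister from where it was at the start of the episode above 0.03 m).
It also fails if it takes over 54 s, if anything falls off the work surface, if the arm or the gripper's body presses on something with over 40 N, if the wrist force passes 120 N, or if a joint passes its speed limit or range.

## Robot

A 6-joint arm with a two-finger parallel gripper is mounted at the origin on a cart in front of the work surface, level with it; the furniture and walls round the work are solid. World frame = base frame: x ahead of the robot, y to its left, z up, the work surface at z = 0. Lengths are in mm, angles in rad, forces in N, time in s.
With the tool pointing down it reaches from about 350 to 850 mm from the base axis. Payload 8.1 kg.
Tool frame: the origin (TCP) lies between the finger pads; the fingertips stand r.tcp_to_tips ahead of it and the grasp point (between the pads) lies 5 mm behind it (r.tcp_to_tips is the distance from the TCP to the fingertips, in mm); y points along the fingers, z is the direction in which the jaws open and shut, and the axes are right-handed (so a half turn about y gives the same grasp; the last joint's range is limited). The gripper opens to 85 mm and grips with 20 to 120 N. Pads are 22 mm wide; open, the fingers measure 114 mm over their backs; the gripper's body (76 mm by 85 mm) begins 54 mm behind the grasp point. The pads swing forward as they close: fully open they stand 13 mm farther back than shut.
Start: joints at [-1.402, 0.13, 1.488, -0, 1.523, -0.085], TCP at [150.671, -580.779, 245.292] pointing down, gripper open.
Joint ranges: [-2.96, 2.96], [-0.89, 2.26], [0.02, 2.5], [-1.34, 4.48], [0, 2.73], [-2.66, 2.66]. Speed limits (rad/s): [2.39, 2.39, 2.79, 3.14, 3.14, 3.14].

## Interface

Orientations are given as [roll, pitch, yaw] about the fixed x, y, z axes, in that order (R = Rz(yaw) Ry(pitch) Rx(roll)).
In Python, from plant import r, viewer gives the robot as it stands.
- The arm moves only by the tool jog_arm, never from a script. Its argument "increments" is a list of rows, each a list of 3 entries, a list of its own where there are three numbers: the shift along the tool's x, y, z in m, then the turn, a rotation vector about the tool's x, y, z in rad, then the finger opening in m, from 0 to 0.0854. In form: [[[x, y, z], [ax, ay, az], grip], ...]. A call has 1 to 8 rows; each row is the pose to reach, as a shift and turn from the pose commanded when the call began, along the tool's axes at that moment; what a row does not reach only later rows make up. A row lasts 1/8 s, in which the tool goes at most 62.5 mm and 10.7 degrees, less where a joint would pass 70% of its speed; a pose out of reach is approached as far as the arm can. A call with a gripper value outside its range is refused whole. The fingers move at their own pace and stop on an object; "force" is the grip in N (left out, the last holds). Time passes only in rows, so rows that repeat a pose let the fingers close. It gives the time, the measured TCP pose, the force and the opening at its end, in the units of the state.
- r.sense(): the state, without advancing time (a new reading comes with each control period).
- viewer.camera(name): name is "scene" or "top"; returns a dict with "image" (400x640x3 uint8, red, green, blue), "intrinsics" (3x3 intrinsics, pixels), "pose" (4x4, takes a point from camera to world coordinates). Camera axes: x right, y down, z forward; pixel columns grow to the right and rows downward; lengths in mm; the calibration is good to about 2 mm. A picture is of the moment at which its call begins. There is no depth.
- r.sign_off(): hands the job in, once; it reports no verdict.
The state is a dict: "time": time; "joint_positions": joint angles; "qd": joint speeds; "effort": joint torques, N m; "tool_pos": TCP position; "ee_rot": TCP orientation; "contact_force": force on the tool from outside, world axes, zero at the start; "moment": the same for the moment, N m; "finger_gap": opening from 0.0 (shut) to 1.0 (fully open).
Only numpy, scipy, OpenCV 4.12 (cv2) and the standard library are available. Lean on these libraries where they do the work, as an engineer would, in place of code of your own. Each camera call takes 0.05 s, during which the arm holds its last target.

## Working session

There is one attempt and no reset: what is moved stays moved. The work goes in short steps, Python scripts to look and compute and a tool call to move; the robot and the scene stay as the last step left them, time stands still between calls to the robot, and variables do not carry over. Pictures are saved under pics/ and viewed, and the job is handed in when it is done.

Besides the shell and the picture viewer there is one more tool, called after ">>>" as name([rows], argument=value, ...), one row to a line, values as JSON. jog_arm: Moves the arm, as the interface text tells. Its arguments: {"type":"object","properties":{"increments":{"type":"array"},"force":{"type":"number"}},"required":["increments"]}

```bash
ls; mkdir -p pics
python3 - <<'E'
from plant import r, viewer
import cv2, json
s=r.sense();print(s, r.tcp_to_tips)
for n in("scene","top"):
    c=viewer.camera(n)
    cv2.imwrite(f"pics/{n}0.png",c["image"][:,:,::-1])
    print(n,c["intrinsics"],c["pose"])
E
```

```text
pics
{'time': 0.0, 'joint_positions': array([-1.40240158e+00,  1.31189753e-01,  1.48930849e+00,  9.12573744e-06,
        1.52297908e+00, -8.53977443e-02]), 'qd': array([ 6.58073801e-05,  9.42108876e-06,  1.12499794e-03, -6.20213783e-04,
        3.25304300e-04,  1.18060073e-03]), 'effort': array([-8.16645388e-04, -5.69409406e+01, -5.00544655e+01, -2.26589937e-04,
        1.49416085e-02,  1.53008511e-05]), 'tool_pos': array([ 150.58281051, -580.24834351,  244.21128485]), 'ee_rot': array([-1.57267335e+00,  1.69831720e-04, -2.88780077e+00]), 'contact_force': array([-0.24420017,  0.42147965,  0.43261857]), 'moment': array([ 0.02552974, -0.04931669,  0.02138349]), 'finger_gap': 0.9971750914590461} 14.0
scene [[474.1798376    0.         323.84088895]
 [  0.         474.1798376  205.60005333]
 [  0.           0.           1.        ]] [[-4.90372228e-01 -5.28831089e-01  6.92728488e-01 -2.78275114e+02]
 [-8.71510819e-01  2.95738132e-01 -3.91162178e-01  5.99471311e+02]
 [ 1.99249182e-03 -7.95535440e-01 -6.05903782e-01  8.30839220e+02]
 [ 0.00000000e+00  0.00000000e+00  0.00000000e+00  1.00000000e+00]]
top [[369.50846759   0.         318.69072893]
 [  0.         369.50846759 200.88718692]
 [  0.           0.           1.        ]] [[-2.36941699e-02 -9.86200229e-01  1.63852659e-01  3.74601526e+02]
 [-9.99412251e-01  2.74281043e-02  2.05633470e-02  1.16076580e+02]
 [-2.47737453e-02 -1.63269123e-01 -9.86270478e-01  1.17732851e+03]
 [ 0.00000000e+00  0.00000000e+00  0.00000000e+00  1.00000000e+00]]
```

View pics/scene0.png

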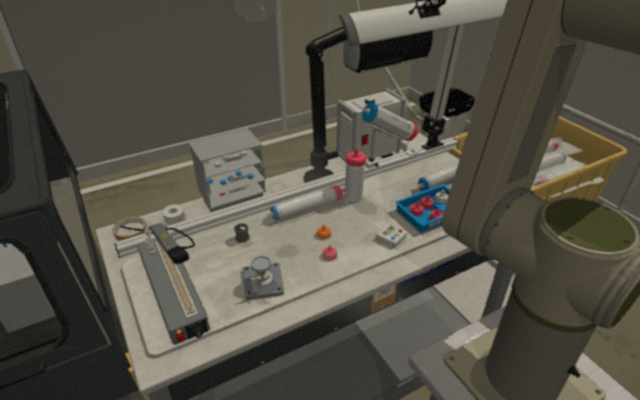

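View pics/top0.png

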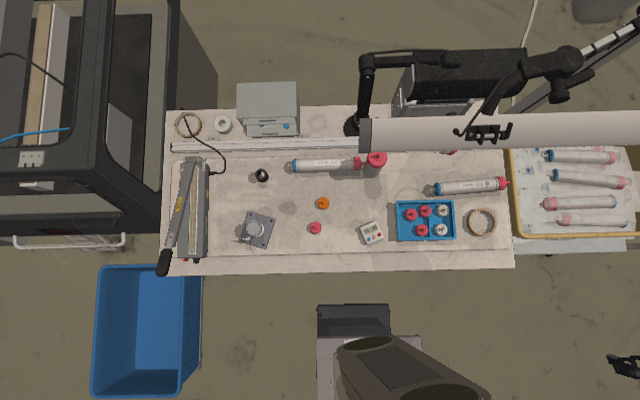

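Top view: the lone red-pink cap is at (315,228) and an orange decoy is at (322,203). Tray caps are around (425,222), the stand at (257,230), timer (372,232), loupe (262,176) and canister (376,160). The pink one on bare bench fits the description. I'll confirm it in a crop.

Run:
```python
import cv2, numpy as np
a=cv2.imread("pics/top0.png")[180:270,220:350]; b=cv2.imread("pics/scene0.png")[215:305,230:360]
f=lambda i:cv2.resize(i,None,fx=6,fy=6,interpolation=cv2.INTER_CUBIC)[:, :780]
cv2.imwrite("pics/ct.png",f(a));cv2.imwrite("pics/cs.png",f(b))
```

```text
(no output)
```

View pics/ct.png

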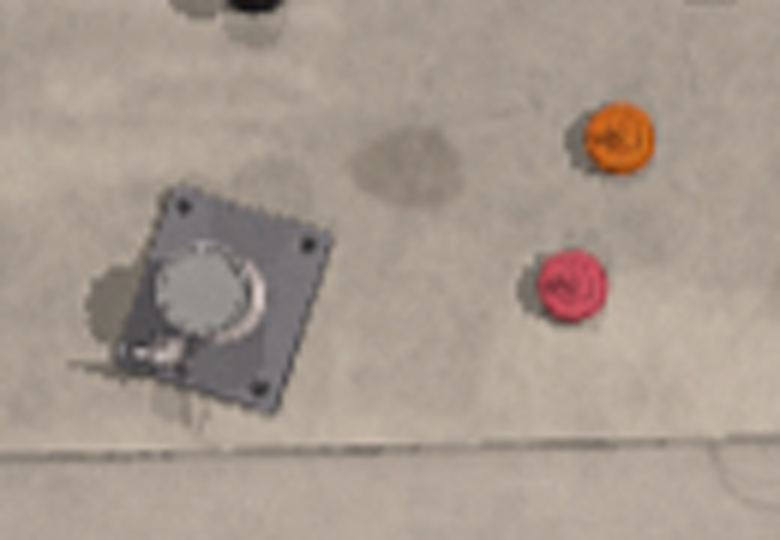

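View pics/cs.png

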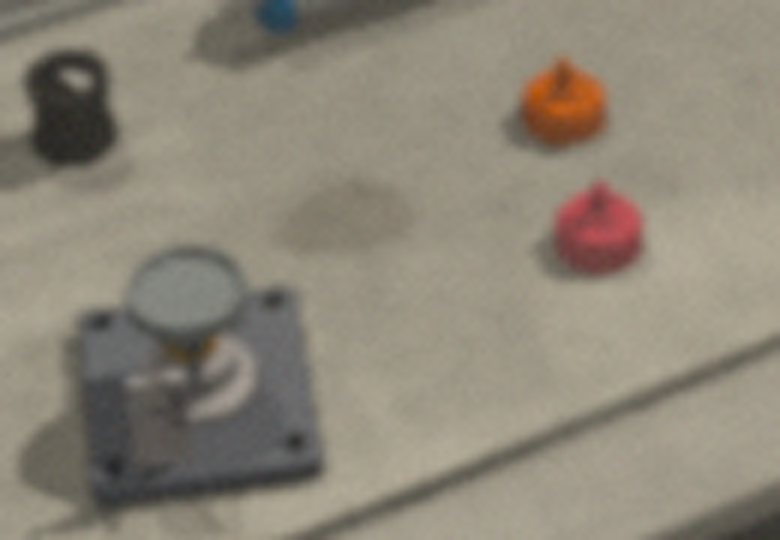

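Crops confirm it: the red-pink spouted cap at top (315,228) / scene (330,254) is the one meant, and the orange one at top (323,203) is the decoy. Next I measure it.

```bash
cat > h.py <<'E'
import cv2, numpy as np
K={"scene":None,"top":None}
def ray(c,u,v,z):
    d=np.linalg.inv(c["intrinsics"])@[u,v,1.]; P=c["pose"]; d=P[:3,:3]@d; o=P[:3,3]
    return o+d*(z-o[2])/d[2]
def proj(c,p):
    P=c["pose"]; q=c["intrinsics"]@(P[:3,:3].T@(np.asarray(p,float)-P[:3,3])); return q[:2]/q[2]
def tri(c1,p1,c2,p2):
    A=[]
    for c,p in((c1,p1),(c2,p2)):
        R=c["pose"][:3,:3].T; M=c["intrinsics"]@np.c_[R,-R@c["pose"][:3,3]]
        A+= [p[0]*M[2]-M[0],p[1]*M[2]-M[1]]
    A=np.array(A); x=np.linalg.lstsq(A[:,:3],-A[:,3],rcond=None)[0]; return x
def blob(m,box):
    u0,v0,u1,v1=box; mm=np.zeros_like(m); mm[v0:v1,u0:u1]=m[v0:v1,u0:u1]
    cs,_=cv2.findContours(mm,0,cv2.CHAIN_APPROX_NONE); c=max(cs,key=cv2.contourArea)
    M=cv2.moments(c); return (M["m10"]/M["m00"],M["m01"]/M["m00"]),cv2.boundingRect(c),cv2.contourArea(c),c
E
python3 - <<'E'
from plant import r, viewer
from h import *
t=viewer.camera("top"); s=viewer.camera("scene")
for n,c,box in(("top",t,(300,215,330,240)),("scene",s,(315,240,345,265))):
    hsv=cv2.cvtColor(c["image"],cv2.COLOR_RGB2HSV)
    m=(((hsv[...,0]>165)|(hsv[...,0]<4))&(hsv[...,1]>90)).astype(np.uint8)
    p,bb,a,ct=blob(m,box); print(n,p,bb,a,[ray(c,*p,z).round(1) for z in (8,11,17)])
# stand corners in top (zoom/6 + offset)
for z,(u,v) in [(12,(172,187)),(12,(333,237)),(12,(275,412)),(12,(115,360))]:
    print(ray(t,220+u/6-.4,180+v/6-.4,z).round(1))
# cup: dark-bluish disc
for n,c,box in(("top",t,(240,212,268,242)),("scene",s,(245,250,280,275))):
    h=cv2.cvtColor(c["image"],cv2.COLOR_RGB2HSV); u0,v0,u1,v1=box
    print(n);print(c["image"][(v0+v1)//2-3,u0:u1].tolist())
E
```

```text
top (314.8942652329749, 227.30465949820788) (309, 222, 12, 12) 93.0 [array([484.3, 154.5,   8. ]), array([484. , 154.4,  11. ]), array([483.4, 154.2,  17. ])]
scene (329.31806615776077, 252.7798982188295) (323, 246, 14, 14) 131.0 [array([483.8, 152.9,   8. ]), array([481. , 154.5,  11. ]), array([475.5, 157.8,  17. ])]
[542.4 366.4  12. ]
[513.3 280.4  12. ]
[422.  311.3  12. ]
[451.3 395.9  12. ]
top
[[140, 131, 120], [142, 133, 121], [123, 113, 105], [118, 109, 101], [95, 91, 90], [83, 80, 83], [83, 81, 82], [125, 121, 118], [138, 135, 131], [145, 140, 136], [153, 147, 143], [152, 149, 144], [154, 149, 147], [151, 147, 141], [153, 147, 145], [148, 148, 141], [149, 146, 140], [150, 147, 143], [112, 109, 106], [109, 107, 104], [123, 119, 115], [172, 160, 155], [143, 135, 133], [111, 107, 109], [115, 110, 114], [115, 110, 113], [118, 114, 116], [118, 114, 117]]
scene
[[158, 152, 134], [162, 155, 139], [160, 153, 134], [160, 151, 136], [157, 151, 134], [158, 152, 135], [152, 147, 132], [142, 138, 126], [126, 126, 115], [118, 117, 109], [113, 114, 108], [116, 117, 111], [123, 125, 118], [130, 131, 126], [129, 133, 128], [132, 134, 126], [128, 132, 125], [131, 133, 126], [130, 133, 125], [127, 127, 120], [121, 124, 116], [110, 112, 104], [100, 100, 95], [102, 105, 96], [116, 116, 107], [144, 139, 128], [154, 147, 133], [152, 147, 130], [154, 148, 130], [153, 148, 131], [156, 150, 133], [154, 149, 130], [156, 150, 133], [157, 151, 135], [149, 143, 128]]
```

Run:
```python
from plant import r, viewer
from h import *
t=viewer.camera("top"); s=viewer.camera("scene")
a=(220+202.5/6-.4,180+289/6-.4); b=(230+186/6-.4,215+290/6-.4)
print(ray(t,*a,65),ray(s,*b,65),tri(t,a,s,b))
def fine(c,box,fn,pts):
    u0,v0,u1,v1=box;im=cv2.resize(c["image"][v0:v1,u0:u1,::-1],None,fx=12,fy=12,interpolation=cv2.INTER_CUBIC)
    for p,rad,col in pts:
        q=[proj(c,[p[0]+rad*np.cos(k),p[1]+rad*np.sin(k),p[2]]) for k in np.linspace(0,6.28,60)]
        q=((np.array(q)-[u0,v0]+.5)*12).astype(int); cv2.polylines(im,[q],True,col,1)
    cv2.imwrite(fn,im)
C=[482.3,338.5]; cap=[484,154.5]
P=[([*C,65],23.5,(0,255,0)),([*C,12],17,(255,0,0)),([*cap,0],18.5,(0,255,0)),([*cap,17],18.5,(255,255,0)),([*cap,34],8,(255,0,0))]
fine(t,(232,205,285,250),"pics/f1.png",P);fine(s,(235,245,295,295),"pics/f2.png",P)
fine(t,(300,212,330,242),"pics/f3.png",P);fine(s,(315,235,345,265),"pics/f4.png",P)
a=cv2.imread("pics/f3.png");b=cv2.imread("pics/f4.png");cv2.imwrite("pics/f34.png",np.hstack([a,b]))
```

```text
[482.39346262 339.13866348  65.        ] [478.65536875 338.68242309  65.        ] [481.88052399 338.43499054  62.37988093]
```

View pics/f1.png

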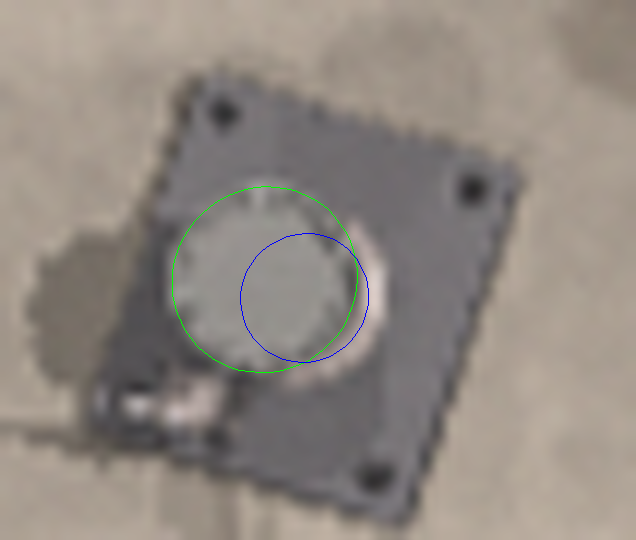

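View pics/f2.png

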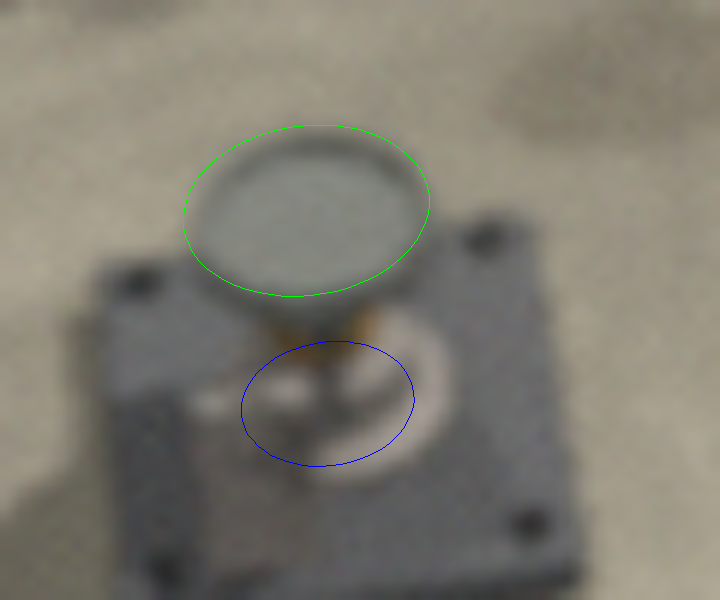

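View pics/f34.png

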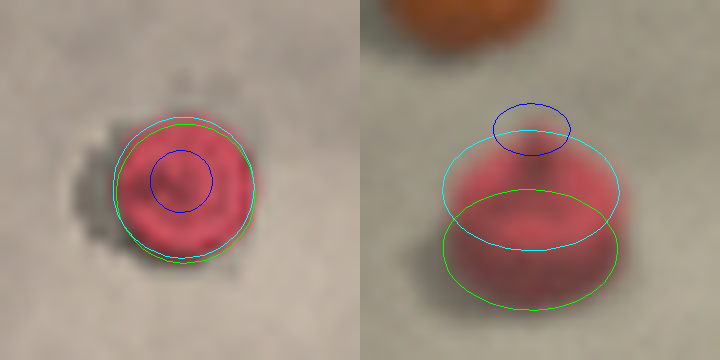

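>>> jog_arm([
  [[-0.04,0,-0.05],[0,0,0],0],
  [[-0.08,0,-0.1],[0,0,0],0],
  [[-0.12,0,-0.149],[0,0,0],0],
  [[-0.16,0,-0.198],[0,0,0],0],
  [[-0.2,0,-0.248],[0,0,0],0],
  [[-0.24,0,-0.297],[0,0,0],0],
  [[-0.27,0,-0.334],[0,0,0],0],
  [[-0.3,0,-0.372],[0,0,0],0],
], force=40)

```text
time: 1.3
tool_pos: [348.2, -143.5, 245.6]
ee_rot: [-1.57, 0.001, -2.887]
contact_force: [0.5, -0.7, -0.7]
finger_gap: -0.003
```

Run:
```python
from plant import r, viewer
s=r.sense();print(s["time"],s["tool_pos"],s["ee_rot"],s["finger_gap"],r.tcp_to_tips,s["joint_positions"],s["contact_force"])
```

```text
1.3 [ 348.1686642  -143.54071873  245.56434928] [-1.57007915e+00  9.25183787e-04 -2.88736345e+00] -0.0032892672080680027 14.0 [-5.27553024e-01 -5.17206874e-01  2.05365472e+00  1.42964792e-04
  1.60398296e+00  7.89019253e-01] [ 0.53582101 -0.7310467  -0.6843987 ]
```

>>> jog_arm([
  [[-0.04,0,-0.05],[0,0,0],0],
  [[-0.08,0,-0.1],[0,0,0],0],
  [[-0.12,0.03,-0.148],[0,0,0],0],
  [[-0.16,0.06,-0.197],[0,0,0],0],
  [[-0.19,0.09,-0.234],[0,0,0],0],
  [[-0.2056,0.11,-0.2535],[0,0,0],0],
  [[-0.2056,0.12,-0.2535],[0,0,0],0],
  [[-0.2056,0.12,-0.2535],[0,0,0],0],
])

```text
time: 2.3
tool_pos: [482.1, 151.2, 124.4]
ee_rot: [-1.571, -0.002, -2.887]
contact_force: [0.5, 0.4, 0.5]
finger_gap: 0.002
```

Run:
```python
from plant import r, viewer
from h import *
s=r.sense();print(s["time"],s["tool_pos"],s["ee_rot"],s["contact_force"])
p=s["tool_pos"]
ims=[]
for n in("scene","top"):
    c=viewer.camera(n); q=proj(c,p); q2=proj(c,p-[0,0,14]);print(n,q,q2)
    u,v=q2.astype(int); im=c["image"][v-50:v+50,u-50:u+50,::-1]
    im=cv2.resize(im,(400,400),interpolation=cv2.INTER_CUBIC)
    for x,col in((q,(0,255,0)),(q2,(255,0,0))): cv2.drawMarker(im,tuple(int(i) for i in ((x-[u-50,v-50]+.5)*4)),col,0,10,1)
    ims.append(im)
cv2.imwrite("pics/g1.png",np.hstack(ims))
```

```text
2.3 [482.1397464  151.2174572  124.42163349] [-1.57058533e+00 -2.29013186e-03 -2.88731657e+00] [0.45543553 0.40311903 0.48933986]
scene [330.70703632 217.04772093] [330.64426622 221.60072286]
top [314.64044638 224.24971335] [314.81238982 224.73731364]
```

View pics/g1.png

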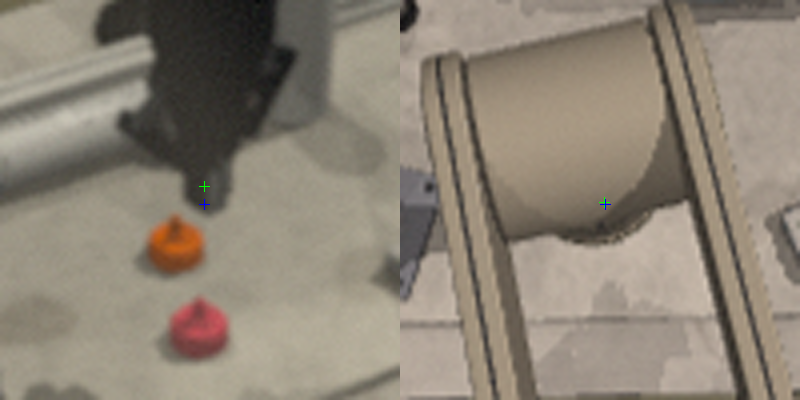

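Scene crop: shut fingertips end about at the TCP+14 mm mark, at crop (205,210), so I can use that for heights. The cap is undisturbed at crop (200,330). I open the gripper and descend on it.

>>> jog_arm([
  [[-0.0025,0.03,-0.0022],[0,0,0],0.07],
  [[-0.0025,0.05,-0.0022],[0,0,0],0.07],
  [[-0.0025,0.05,-0.0022],[0,0,0],0.07],
  [[-0.0025,0.05,-0.0022],[0,0,0],0.07],
  [[-0.0025,0.07,-0.0022],[0,0,0],0.07],
  [[-0.0025,0.09,-0.0022],[0,0,0],0.07],
  [[-0.0025,0.106,-0.0022],[0,0,0],0.07],
  [[-0.0025,0.106,-0.0022],[0,0,0],0.07],
])

```text
time: 3.4
tool_pos: [484.3, 154.2, 18.8]
ee_rot: [-1.571, -0.001, -2.888]
contact_force: [-0.5, 0.6, -0.6]
finger_gap: 0.818
```

```bash
cat > snap.py <<'E'
import sys
from plant import r, viewer
from h import *
s=r.sense();print(s["time"],s["tool_pos"],s["ee_rot"],s["contact_force"],s["finger_gap"])
c=viewer.camera("scene"); q=proj(c,s["tool_pos"]); u,v=q.astype(int); u0,v0=u-35,v-30
im=cv2.resize(c["image"][v0:v0+60,u0:u0+70,::-1],(700,600),interpolation=cv2.INTER_CUBIC)
cv2.imwrite(sys.argv[1],im); print("crop",u0,v0,"x10")
E
python3 snap.py pics/g2.png
```

```text
3.4 [484.32055788 154.15421615  18.77805573] [-1.57086549e+00 -1.46939463e-03 -2.88796704e+00] [-0.49999482  0.57111361 -0.62824233] 0.8176120416496456
crop 293 219 x10
```

View pics/g2.png

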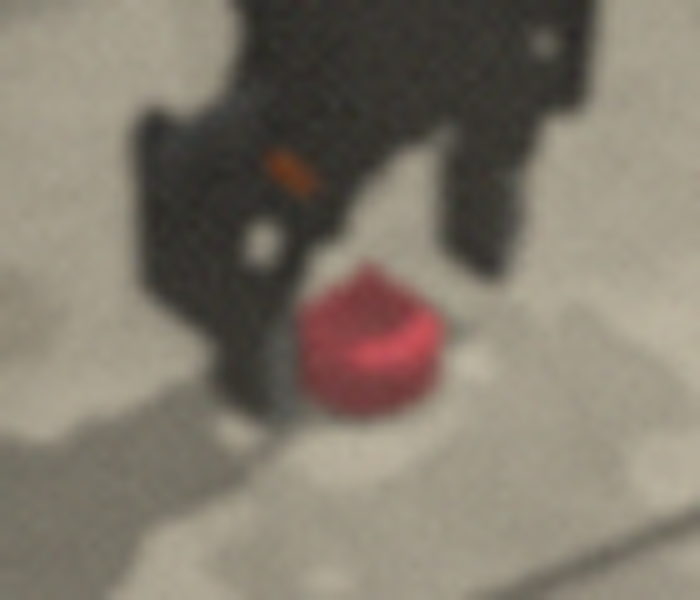

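Crop: the cap at (370,345) sits between the open pads at (290,370) and (485,250). Now I close.

>>> jog_arm([
  [[0,0,0],[0,0,0],0.03],
  [[0,0,0],[0,0,0],0.03],
  [[0,0,0],[0,0,0],0.03],
  [[0,0,0],[0,0,0],0.03],
  [[0,0,0],[0,0,0],0.03],
  [[0,0,0],[0,0,0],0.03],
], force=30)

```text
time: 4.2
tool_pos: [485.7, 154.6, 20.4]
ee_rot: [-1.571, 0.002, -2.888]
contact_force: [-2.3, -0.5, 6.8]
finger_gap: 0.398
```

```bash
python3 snap.py pics/g3.png
```

```text
4.2 [485.73953475 154.58611096  20.43156714] [-1.57069905e+00  1.68161101e-03 -2.88771492e+00] [-2.27944416 -0.47590298  6.77030371] 0.39817842158275873
crop 293 218 x10
```

View pics/g3.png

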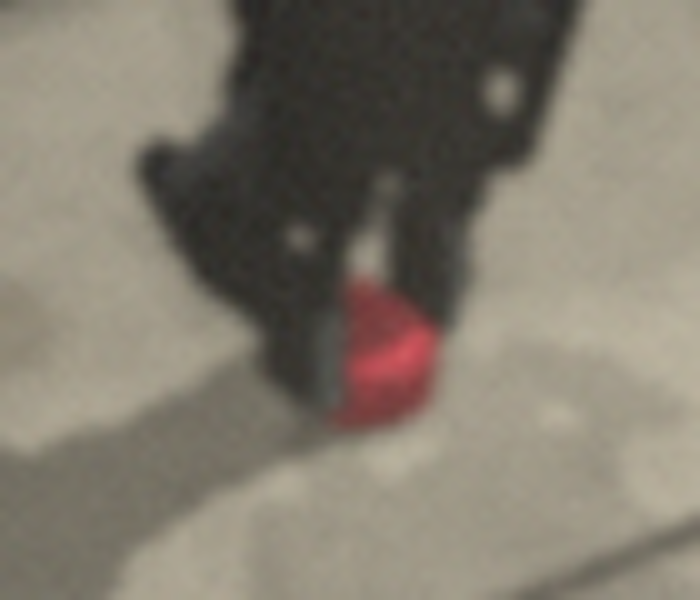

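>>> jog_arm([
  [[0,-0.02,0],[0,0,0],0.03],
  [[0,-0.04,0],[0,0,0],0.03],
  [[0,-0.08,0],[0,0,0],0.03],
  [[0,-0.13,0],[0,0,0],0.03],
  [[0,-0.13,0],[0,0,0],0.03],
  [[0,-0.13,0],[0,0,0],0.03],
])

```text
time: 5.0
tool_pos: [484.8, 154.4, 149.1]
ee_rot: [-1.571, 0.0, -2.888]
contact_force: [-0.4, -0.9, -0.0]
finger_gap: 0.402
```

```bash
python3 snap.py pics/g4.png
```

```text
5.0 [484.79715754 154.38298363 149.14859762] [-1.57079719e+00  2.60291699e-04 -2.88777936e+00] [-0.37806339 -0.9287607  -0.02820554] 0.401585616133852
crop 294 178 x10
```

View pics/g4.png

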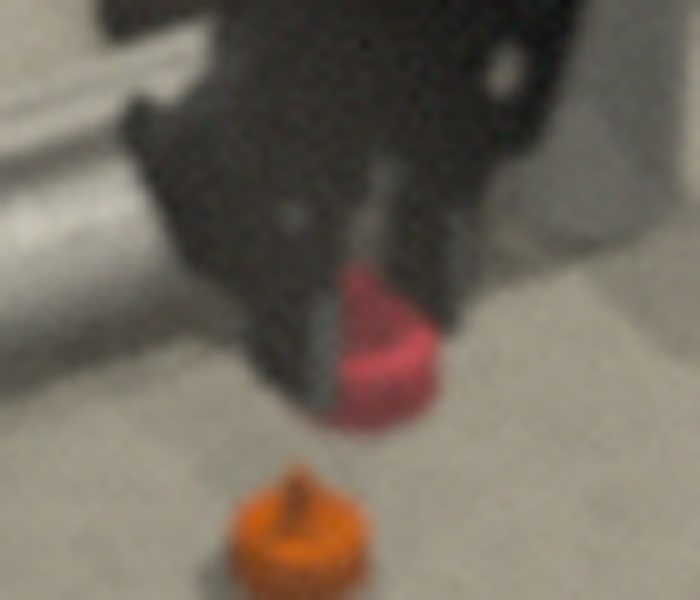

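>>> jog_arm([
  [[-0.008,0,-0.032],[0,0,0],0.03],
  [[-0.016,0,-0.064],[0,0,0],0.03],
  [[-0.024,0,-0.097],[0,0,0],0.03],
  [[-0.032,0,-0.13],[0,0,0],0.03],
  [[-0.04,0,-0.16],[0,0,0],0.03],
  [[-0.0442,0.02,-0.1787],[0,0,0],0.03],
  [[-0.0442,0.04,-0.1787],[0,0,0],0.03],
  [[-0.0442,0.04,-0.1787],[0,0,0],0.03],
])

```text
time: 6.05
tool_pos: [480.4, 336.5, 105.3]
ee_rot: [-1.569, -0.007, -2.888]
contact_force: [0.7, -0.2, 0.7]
finger_gap: 0.4
```

```bash
python3 snap.py pics/g5.png
```

```text
6.05 [480.43872463 336.51886886 105.283356  ] [-1.56856744 -0.00683471 -2.88772051] [ 0.66397418 -0.17150424  0.69910652] 0.3995838669824956
crop 224 219 x10
```

View pics/g5.png

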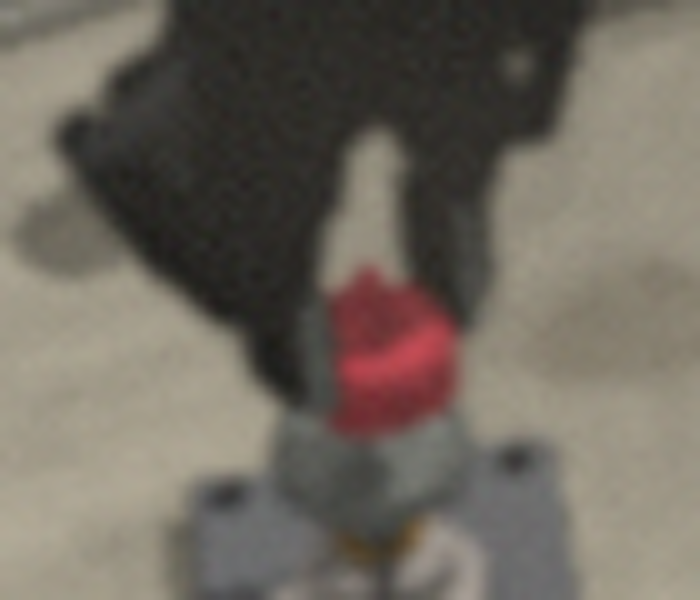

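>>> jog_arm([
  [[0,0,0],[0,0,0],0.03],
  [[0,0,0],[0,0,0],0.03],
  [[0,0,0],[0,0,0],0.03],
])

```text
time: 6.48
tool_pos: [483.3, 338.4, 110.1]
ee_rot: [-1.571, 0.001, -2.888]
contact_force: [0.1, -0.5, -0.1]
finger_gap: 0.396
```

Run:
```python
from plant import r, viewer
from h import *
s=r.sense();print(s["time"],s["tool_pos"],s["ee_rot"])
p=s["tool_pos"]; c=viewer.camera("scene")
u0,v0=int(proj(c,p)[0])-35,int(proj(c,p)[1])-25; 
im=cv2.resize(c["image"][v0:v0+60,u0:u0+70,::-1],(700,600),interpolation=cv2.INTER_CUBIC)
def circ(cx,cy,z,rad,col):
    q=[proj(c,[cx+rad*np.cos(k),cy+rad*np.sin(k),z]) for k in np.linspace(0,6.28,60)]
    cv2.polylines(im,[((np.array(q)-[u0,v0]+.5)*10).astype(int)],True,col,1)
z=p[2]-20.4
circ(p[0],p[1],z,18.5,(0,255,0));circ(p[0],p[1],z+17,18.5,(255,255,0));circ(482.2,338.6,65,23.5,(255,0,0))
cv2.imwrite("pics/g6.png",im)
```

```text
6.475 [483.34005377 338.41629519 110.12879381] [-1.57113921e+00  1.29769771e-03 -2.88822091e+00]
```

View pics/g6.png

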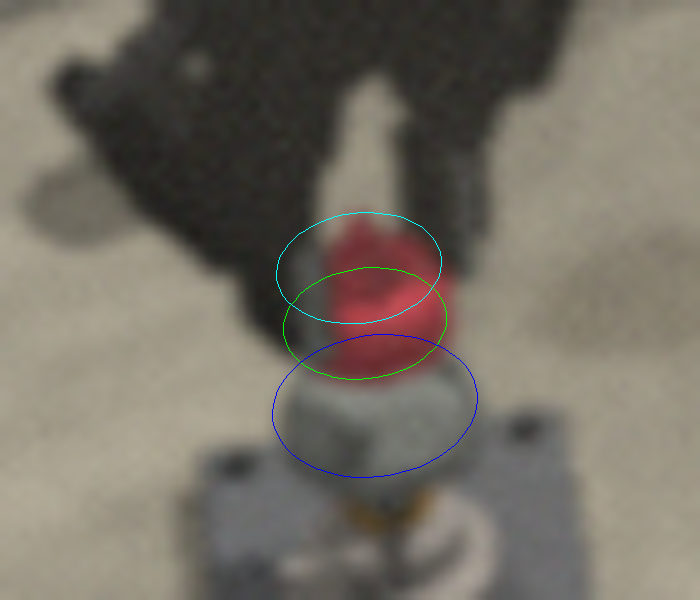

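>>> jog_arm([
  [[0,0.012,0],[0,0,0],0.03],
  [[0,0.02,0],[0,0,0],0.03],
  [[0,0.024,0],[0,0,0],0.03],
  [[0,0.026,0],[0,0,0],0.03],
  [[0,0.0275,0],[0,0,0],0.03],
  [[0,0.0275,0],[0,0,0],0.03],
  [[0,0.0275,0],[0,0,0],0.03],
  [[0,0.0275,0],[0,0,0],0.03],
])

```text
time: 7.52
tool_pos: [482.9, 338.5, 82.0]
ee_rot: [-1.571, 0.0, -2.888]
contact_force: [0.6, -0.5, -0.3]
finger_gap: 0.398
```

```bash
python3 snap.py pics/g7.png
```

```text
7.525 [482.91117572 338.52436206  81.9961289 ] [-1.57087463e+00  3.16755116e-04 -2.88774229e+00] [ 0.60158617 -0.54472976 -0.3274067 ] 0.3975770147994399
crop 224 226 x10
```

View pics/g7.png

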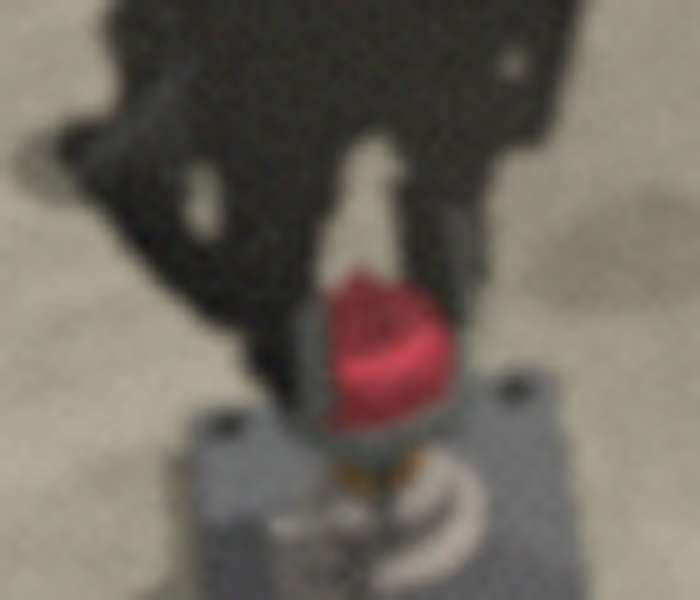

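The cap base is inside the cup rim at crop (385,430) with no contact force. I lower it gently until it touches.

>>> jog_arm([
  [[0,0.0005,0],[0,0,0],0.03],
  [[0,0.001,0],[0,0,0],0.03],
  [[0,0.001,0],[0,0,0],0.03],
  [[0,0.001,0],[0,0,0],0.03],
])

```text
time: 8.07
tool_pos: [482.9, 338.5, 81.0]
ee_rot: [-1.571, 0.0, -2.888]
contact_force: [-0.3, -0.9, 2.1]
finger_gap: 0.399
```

>>> jog_arm([
  [[0,0,0],[0,0,0],0.06],
  [[0,0,0],[0,0,0],0.06],
  [[0,0,0],[0,0,0],0.06],
  [[0,0,0],[0,0,0],0.06],
  [[0,-0.01,0],[0,0,0],0.06],
  [[0,-0.03,0],[0,0,0],0.06],
  [[0,-0.06,0],[0,0,0],0.06],
  [[0,-0.06,0],[0,0,0],0.06],
])

```text
time: 9.07
tool_pos: [485.2, 339.9, 146.0]
ee_rot: [-1.573, 0.007, -2.888]
contact_force: [0.5, 0.4, 0.2]
finger_gap: 0.7
```

```bash
sed -i 's/v0=u-35,v-30/v0=u-35,v-15/' snap.py; python3 snap.py pics/g8.png
```

```text
9.075 [485.23917023 339.90933498 145.97400594] [-1.57287605  0.00746473 -2.88776221] [0.48483449 0.40756759 0.18001938] 0.6999522619994262
crop 221 219 x10
```

View pics/g8.png

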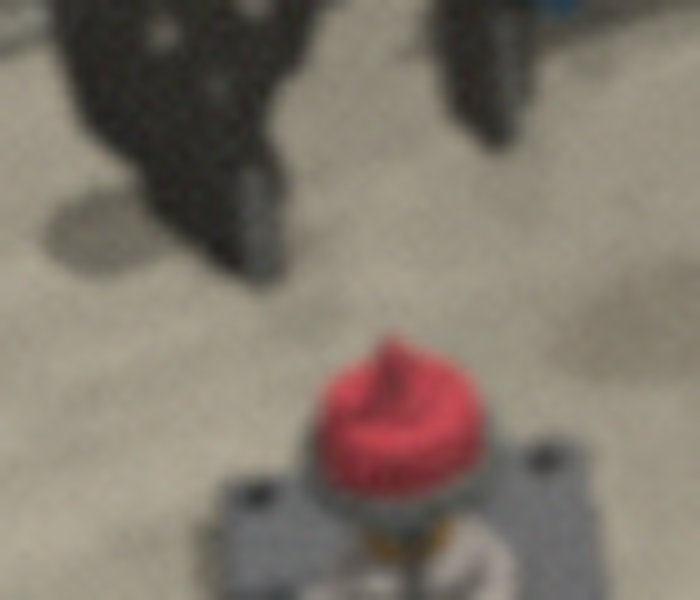

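Crop: the cap stands upright in the cup, spout apex at (393,338), body centred in the cup rim at about (400,430), with the fingers clear. Now I shut the fingers above it.

>>> jog_arm([
  [[0,0,0],[0,0,0],0],
  [[0,0,0],[0,0,0],0],
  [[0,0,0],[0,0,0],0],
  [[0,0,0],[0,0,0],0],
  [[0,0,0],[0,0,0],0],
  [[0,0,0],[0,0,0],0],
])

```text
time: 9.88
tool_pos: [482.8, 338.4, 140.7]
ee_rot: [-1.571, -0.0, -2.888]
contact_force: [0.3, -0.7, 1.2]
finger_gap: -0.003
```

```bash
python3 snap.py pics/g9.png
```

```text
9.875 [482.79931599 338.44979396 140.73952373] [-1.57074778e+00 -9.22932629e-05 -2.88776208e+00] [ 0.34854768 -0.72691181  1.16660645] -0.0032056375010362285
crop 222 221 x10
```

View pics/g9.png

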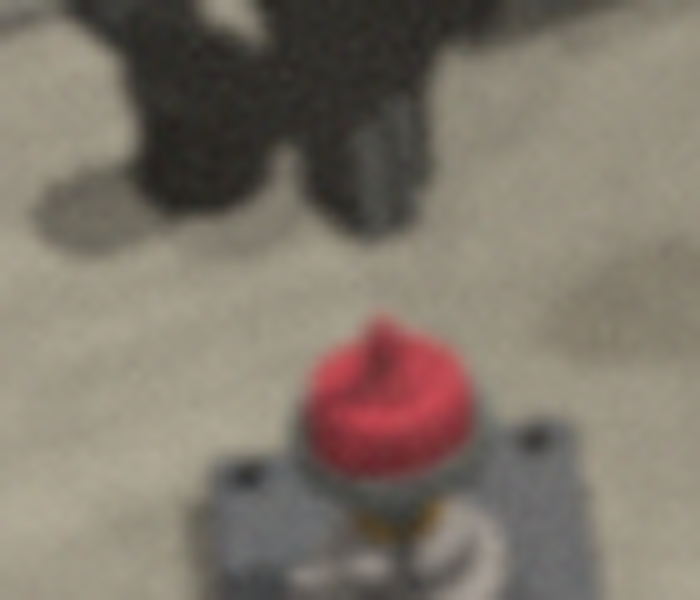

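Shut tips are at crop (368,225) and the apex at (385,325). That is in line, given the expected vertical parallax of about +11 by +100. I descend in steps.

>>> jog_arm([
  [[0,0.01,0],[0,0,0],0],
  [[0,0.018,0],[0,0,0],0],
  [[0,0.024,0],[0,0,0],0],
  [[0,0.027,0],[0,0,0],0],
  [[0,0.027,0],[0,0,0],0],
  [[0,0.027,0],[0,0,0],0],
])

```text
time: 10.68
tool_pos: [483.0, 338.6, 114.1]
ee_rot: [-1.571, 0.001, -2.888]
contact_force: [0.3, 0.3, -0.3]
finger_gap: 0.0
```

>>> jog_arm([
  [[0,0.001,0],[0,0,0],0],
  [[0,0.002,0],[0,0,0],0],
  [[0,0.003,0],[0,0,0],0],
  [[0,0.003,0],[0,0,0],0],
  [[0,0.003,0],[0,0,0],0],
  [[0,0.003,0],[0,0,0],0],
])

```text
time: 11.42
tool_pos: [482.8, 338.5, 110.9]
ee_rot: [-1.571, 0.0, -2.888]
contact_force: [0.1, 0.7, -0.3]
finger_gap: -0.0
```

>>> jog_arm([
  [[0,0.001,0],[0,0,0],0],
  [[0,0.001,0],[0,0,0],0],
  [[0,0.001,0],[0,0,0],0],
  [[0,0.001,0],[0,0,0],0],
])

```text
time: 11.92
tool_pos: [482.8, 338.5, 109.8]
ee_rot: [-1.571, 0.0, -2.888]
contact_force: [-0.3, 0.3, 0.3]
finger_gap: 0.001
```

>>> jog_arm([
  [[0,0.001,0],[0,0,0],0],
  [[0,0.001,0],[0,0,0],0],
  [[0,0.001,0],[0,0,0],0],
  [[0,0.001,0],[0,0,0],0],
])

```text
time: 12.42
tool_pos: [482.8, 338.4, 108.7]
ee_rot: [-1.571, -0.0, -2.888]
contact_force: [0.8, -1.0, -0.1]
finger_gap: 0.0
```

>>> jog_arm([
  [[0,0.0005,0],[0,0,0],0],
  [[0,0.001,0],[0,0,0],0],
  [[0,0.001,0],[0,0,0],0],
  [[0,0.001,0],[0,0,0],0],
])

```text
time: 12.92
tool_pos: [482.8, 338.5, 107.9]
ee_rot: [-1.571, 0.0, -2.888]
contact_force: [-1.0, -1.4, 2.7]
finger_gap: 0.004
```

>>> jog_arm([
  [[0,0.0005,0],[0,0,0],0],
  [[0,0.001,0],[0,0,0],0],
  [[0,0.001,0],[0,0,0],0],
  [[0,0.001,0],[0,0,0],0],
])

```text
time: 13.42
tool_pos: [482.8, 338.5, 106.9]
ee_rot: [-1.571, 0.0, -2.888]
contact_force: [-0.6, -0.9, 3.8]
finger_gap: -0.003
```

>>> jog_arm([
  [[0,0.001,0],[0,0,0],0],
  [[0,0.002,0],[0,0,0],0],
  [[0,0.002,0],[0,0,0],0],
  [[0,0.002,0],[0,0,0],0],
])

```text
time: 13.92
tool_pos: [482.9, 338.5, 105.0]
ee_rot: [-1.571, 0.0, -2.888]
contact_force: [-0.9, -0.7, 5.7]
finger_gap: 0.001
```

```bash
python3 snap.py pics/g10.png
```

```text
13.925 [482.90242058 338.51586727 104.97888645] [-1.57087082e+00  2.51408799e-04 -2.88779377e+00] [-0.94929204 -0.6527753   5.66038253] 0.0007988067354190986
crop 223 233 x10
```

View pics/g10.png

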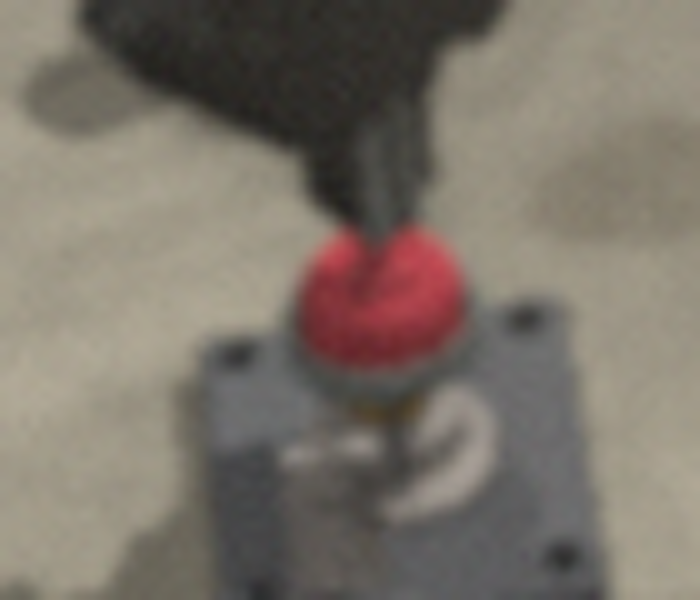

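Crop: the tips press on the spout at (380,240), with the cap level in the cup at (385,310). Spring yield is at z≈107.8 and 1 N/mm matches, so I press 5.2 mm more.

>>> jog_arm([
  [[0,0.001,0],[0,0,0],0],
  [[0,0.002,0],[0,0,0],0],
  [[0,0.003,0],[0,0,0],0],
  [[0,0.004,0],[0,0,0],0],
  [[0,0.0052,0],[0,0,0],0],
  [[0,0.0052,0],[0,0,0],0],
  [[0,0.0052,0],[0,0,0],0],
  [[0,0.0052,0],[0,0,0],0],
])

```text
time: 14.98
tool_pos: [483.0, 338.6, 100.5]
ee_rot: [-1.571, 0.001, -2.888]
contact_force: [-3.3, -1.9, 9.2]
finger_gap: -0.0
```

>>> jog_arm([
  [[0,0,0],[0,0,0],0],
  [[0,0,0],[0,0,0],0],
])

```text
time: 15.22
tool_pos: [483.0, 338.6, 100.5]
ee_rot: [-1.571, 0.001, -2.888]
contact_force: [-2.9, -1.5, 9.7]
finger_gap: 0.002
```

```bash
python3 snap.py pics/g11.png; python3 snap.py pics/g12.png
```

```text
15.225 [483.02790562 338.59496656 100.46004128] [-1.57093415e+00  6.10062980e-04 -2.88775979e+00] [-2.89735121 -1.52906959  9.69162397] 0.0021204829118062936
crop 223 235 x10
15.275 [483.01351046 338.60006772 100.46564362] [-1.57096585e+00  5.88449341e-04 -2.88775410e+00] [-3.11535161 -1.61543218  8.90870516] 0.001832811247941773
crop 223 235 x10
```

View pics/g11.png

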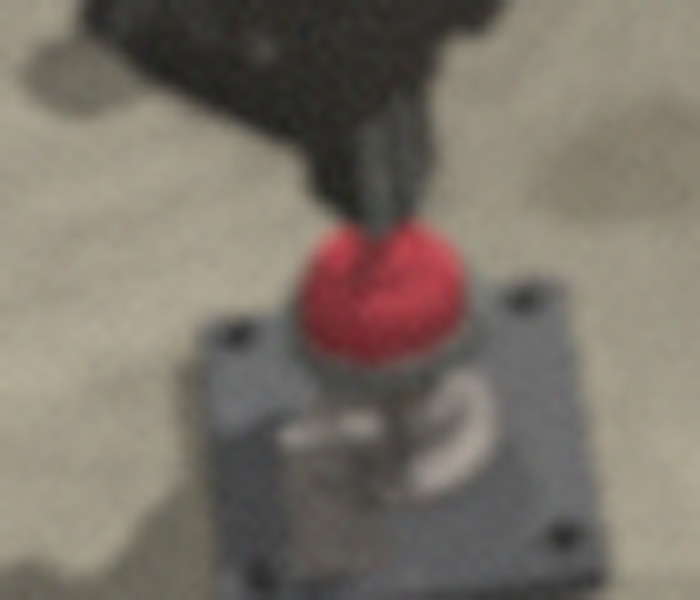

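>>> jog_arm([
  [[0,0.0006,0],[0,0,0],0],
  [[0,0.0006,0],[0,0,0],0],
  [[0,0.0006,0],[0,0,0],0],
  [[0,0.0006,0],[0,0,0],0],
])

```text
time: 15.82
tool_pos: [483.0, 338.6, 99.9]
ee_rot: [-1.571, 0.001, -2.888]
contact_force: [-4.2, -2.8, 9.4]
finger_gap: -0.002
```

Run:
```python
from plant import r, viewer
from h import *
im0=cv2.imread("pics/g9.png")  # crop 222,221 x10, before pressing
s=r.sense(); print(s["time"],s["tool_pos"],s["contact_force"])
c=viewer.camera("scene")
b=cv2.resize(c["image"][235:295,223:293,::-1],(700,600),interpolation=cv2.INTER_CUBIC); cv2.imwrite("pics/g13.png",b)
def edges(im,u0,v0):
    h=cv2.cvtColor(im,cv2.COLOR_BGR2HSV); m=(((h[...,0]>165)|(h[...,0]<4))&(h[...,1]>90)).astype(np.uint8)
    cs,_=cv2.findContours(m,0,cv2.CHAIN_APPROX_NONE); k=max(cs,key=cv2.contourArea); x,y,w,hh=cv2.boundingRect(k)
    # lower red edge over the central columns
    cols=[np.nonzero(m[:,i])[0].max() for i in range(x+w//3,x+2*w//3)]
    return (u0+x/10,u0+(x+w)/10,v0+np.mean(cols)/10)
a0=edges(im0,222,221);a1=edges(b,223,235);print(a0,a1)
C=[482.2,338.6]; p0=proj(c,[*C,61]);print([(d,(proj(c,[*C,61-d])-p0).round(2)) for d in(6,8,10)])
```

```text
15.825 [483.03537313 338.62105078  99.9377849 ] [-4.21290501 -2.76887677  9.43023081]
(252.7, 269.3, np.float64(268.43454545454546)) (253.0, 269.5, np.float64(271.3545454545455))
[(6, array([0.21, 1.87])), (8, array([0.27, 2.49])), (10, array([0.34, 3.11]))]
```

View pics/g13.png

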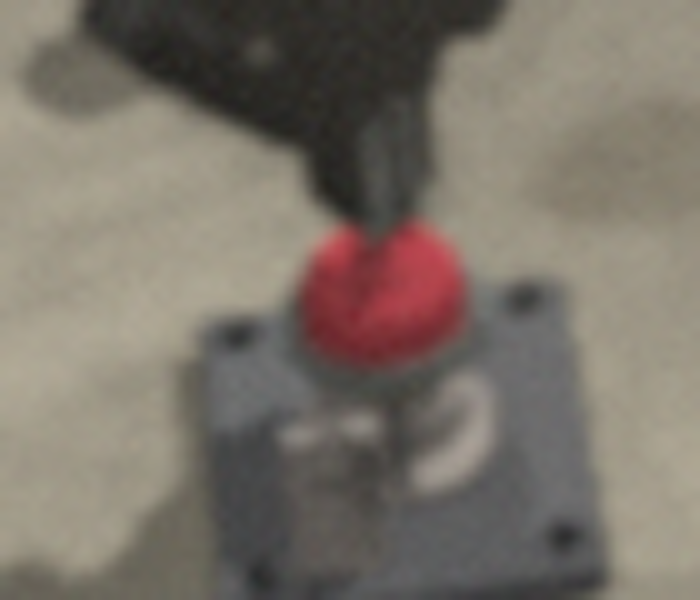

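>>> jog_arm([
  [[0.0003,0,0],[0,0,0],0],
  [[0.0005,0,0],[0,0,0],0],
  [[0.0005,0,0],[0,0,0],0],
  [[0.0005,0,0],[0,0,0],0],
])

```text
time: 16.38
tool_pos: [482.9, 338.6, 100.1]
ee_rot: [-1.571, 0.001, -2.888]
contact_force: [-2.0, -2.0, 10.2]
finger_gap: -0.002
```

Run:
```python
from plant import r, viewer
import numpy as np
F=[];Z=[]
for i in range(8):
    viewer.camera("scene"); s=r.sense(); F.append(np.r_[s["contact_force"],s["moment"]]); Z.append(s["tool_pos"])
print(s["time"],np.mean(F,0).round(2),np.std(F,0).round(2),np.mean(Z,0).round(2))
```

```text
16.775 [-2.58 -2.01  9.88 -0.36  0.43  0.  ] [0.28 0.36 0.28 0.03 0.03 0.03] [482.9  338.56 100.1 ]
```

>>> jog_arm([
  [[0.0003,0.0001,-0.0002],[0,0,0],0],
  [[0.0006,0.0003,0.0003],[0,0,0],0],
  [[0.0006,0.0003,0.0003],[0,0,0],0],
  [[0.0006,0.0003,0.0003],[0,0,0],0],
])

```text
time: 17.27
tool_pos: [482.8, 338.5, 100.1]
ee_rot: [-1.572, 0.003, -2.888]
contact_force: [-1.4, -0.7, 10.5]
finger_gap: -0.004
```

Run:
```python
from plant import r, viewer
from h import *
F=[];Z=[];I=[]
for i in range(8):
    c=viewer.camera("scene"); I.append(c["image"].astype(float)); s=r.sense(); F.append(np.r_[s["contact_force"],s["moment"]]); Z.append(s["tool_pos"])
print(s["time"],np.mean(F,0).round(2),np.mean(Z,0).round(2))
im=np.mean(I,0).astype(np.uint8)[235:295,223:293,::-1]
cv2.imwrite("pics/g14.png",cv2.resize(im,(700,600),interpolation=cv2.INTER_CUBIC))
```

```text
17.675 [-1.33 -0.94  9.89 -0.13  0.23 -0.01] [482.82 338.47 100.15]
```

View pics/g14.png

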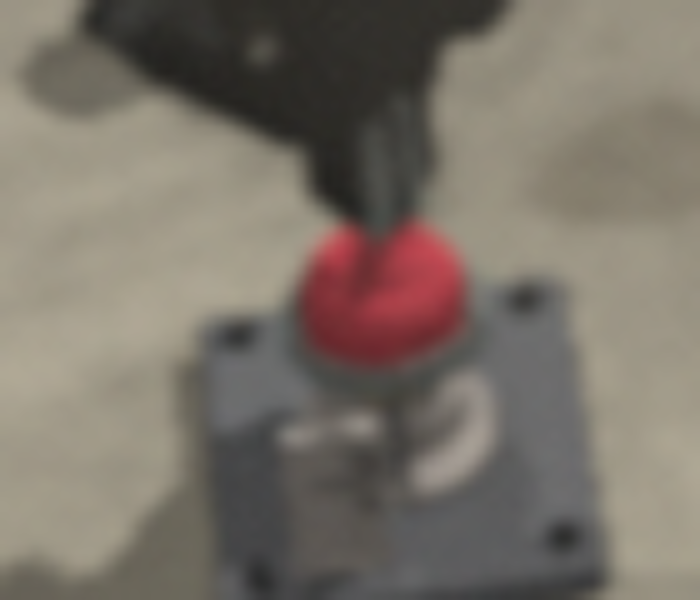

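```bash
python3 -c "
from plant import r
print(r.sense()['contact_force'],r.sense()['tool_pos']); print(r.sign_off())"
```

```text
[-1.68086996 -0.81520788  9.56086101] [482.81628208 338.49348879 100.14663901]
the job is handed in; nothing more can be done
None
```

I put the red-pink cap into the test stand's cup and let go. It stood there upright by itself while I backed the fingers off and shut them. I then pressed it down from above with the shut fingertips on its spout and handed the job in while still holding it, at about 17.7 s. The sign-off gives no verdict.

**Last checks:** the cap sat level and centred in the cup. The push was steady at about 9.9 N downward, with about 1.6 N sideways. I had shifted the tool slightly to relieve a side load that reached about 5 N.

**Cup travel:** my three estimates do not fully agree, and I could not read the pointer directly at the camera's resolution.

| Source | Estimated travel |
|---|---|
| Tool height below first contact | about 7.7 mm |
| Force (taking 3 N to start, 1 N per mm) | about 6.9 mm |
| Cap's edge shift in the image (rough, read at a pose about 0.2 mm lower) | about 9 mm |

All three are inside the 6–10 mm window. I never went near the timer, loupe and canister, but I did not re-measure their positions at the end.

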